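Set up the soldering place on a jeweller's bench

TASK

Set up the soldering place (left, right, front and behind are as seen from the robot, whose side is the front): lay the cream firebrick flat in the middle of the steel tray with its long side running left to right, and the black charcoal block centred on top of it the same way round; stand the third hand on the tray behind the brick, its base square to the tray and its tweezer tips over the middle of the charcoal. On the bench to the left of the tray, in line with the tray's middle, stand the solder dish next to the tray and the flux pot to the left of the dish, with a finger's width between tray, dish and pot, so that the brush goes from flux to solder to work. The brick, the charcoal and the pot are brittle, so set them down rather than drop them, do not knock the third hand over, and leave the glass jar, the doming block and the bench block where they are.

Things in the scene. Friction and masses are not known exactly. Their poses are not given: they have to be found in the camera images.
- tray: dark sheet-steel soldering tray fixed to the bench: 210 mm front to back (x) by 170 mm left to right (y), floor 2 mm thick, rim 10 mm high and 2 mm thick on the left, right and back, open at the front. Origin: middle of the underside, at bench height. x points to its back (away from the robot), y to its left, z up. Turned up to 0.25 rad.
- firebrick: cream soft firebrick, loose, 60 mm (x) by 115 mm (y, the long side) by 30 mm high, lying flat; 0.12 kg. Origin: middle of the underside, z up.
- charcoal: black charcoal soldering block, loose, 45 mm (x) by 70 mm (y, the long side) by 30 mm high, lying flat; 0.045 kg. Origin: middle of the underside, z up.
- third_hand: third hand, loose, 0.42 kg: iron base 44 (x) by 72 (y) by 15 mm high; upright 10 mm post in its middle, top 145 mm up, bare for gripping above 93 mm; brass clamp on it 75-93 mm up holds steel tweezers running past the post's -y side: tips at x -65, y 0, z 79 mm, rear end at x 50, y -28, z 92 mm. Origin: middle of the underside, on the post axis; -x is the way the tips reach, z up.
- solder_dish: solder dish, loose: shallow open round copper dish, 52 mm outside diameter, 14 mm high, wall 3 mm, with small solder chips in it; 0.035 kg. Origin: middle of the underside, z up; its yaw means nothing.
- flux_pot: flux pot, loose: open white ceramic pot, 46 mm outside diameter, 40 mm high, wall 4 mm; 0.07 kg. Origin: middle of the underside, z up; its yaw means nothing.
- jar: bystander: small glass jar with a steel lid, 47 mm diameter, 51 mm high, loose. Origin: middle of the underside.
- doming_block: bystander: brass doming block, a 50 mm cube with a round hollow in the top, loose. Origin: middle of the underside.
- bench_block: bystander: bright steel bench block 50 by 50 mm, 19 mm high, loose. Origin: middle of the underside.
There are look-alikes about, which are no part of the job. Leave any blue or turquoise look-alike of the flux_pot alone.

How it is judged:
At the end, for the whole second after the job is handed in: Brick mid-tray, charcoal mid-brick, tweezer tips over mid-charcoal: each within 12 mm along and across; all square within 0.2 rad. Dish, then pot, on the bench left of the tray: within 15 mm of its mid-line, gaps 2 to 40 mm. All upright, released, at rest (x of firebrick in the frame of tray between -0.012 and 0.012 m and y of firebrick in the frame of tray between -0.012 and 0.012 m and z of firebrick in the frame of tray between -0.002 and 0.006 m and angle between the y axis of firebrick and the y axis of tray, either way round below 0.2 rad and x of charcoal in the frame of firebrick between -0.012 and 0.012 m and y of charcoal in the frame of firebrick between -0.012 and 0.012 m and z of charcoal in the frame of firebrick between 0.026 and 0.034 m and angle between the y axis of charcoal and the y axis of firebrick, either way round below 0.2 rad and x of charcoal in the frame of third_hand between -0.077 and -0.053 m and y of charcoal in the frame of third_hand between -0.012 and 0.012 m and x of third_hand in the frame of tray above 0.03 m and z of third_hand in the frame of tray between -0.002 and 0.006 m and angle between the x axis of third_hand and the x axis of tray, either way round below 0.2 rad and x of solder_dish in the frame of tray between -0.015 and 0.015 m and y of solder_dish in the frame of tray between 0.113 and 0.151 m and z of solder_dish in the frame of tray between -0.004 and 0.004 m and x of flux_pot in the frame of tray between -0.015 and 0.015 m and y of flux_pot in the frame of tray above 0.16 m and horizontal distance between flux_pot and solder_dish between 0.051 and 0.089 m and z of flux_pot in the frame of tray between -0.004 and 0.004 m and angle between each of firebrick, charcoal, third_hand, solder_dish, flux_pot's own z axis and vertical below 0.1 rad and linear speed of each of firebrick, charcoal, third_hand, solder_dish, flux_pot below 0.02 m/s); the robot touches nothing.
It fails at once if the firebrick, the charcoal or the flux pot is dropped (moves faster than 0.7 m/s out of the fingers) ((linear speed of firebrick above 0.7 m/s and contact force between firebrick and the fingers below 0.05 N) or (linear speed of charcoal above 0.7 m/s and contact force between charcoal and the fingers below 0.05 N) or (linear speed of flux_pot above 0.7 m/s and contact force between flux_pot and the fingers below 0.05 N)).
It fails at once if the third hand is knocked over (angle between third_hand's own z axis and vertical above 0.7 rad).
It fails at once if the jar, the doming block or the bench block is moved more than 20 mm (distance of any of jar, doming_block, bench_block from where it was at the start of the episode above 0.02 m).
It also fails if it takes over 144 s, if anything falls off the work surface, if the arm or the gripper's body presses on something with over 40 N, if the wrist force passes 120 N, or if a joint passes its speed limit or range.

ROBOT

A 6-joint arm with a two-finger parallel gripper is mounted at the origin on the work surface. World frame = base frame: x ahead of the robot, y to its left, z up, the work surface at z = 0. Lengths are in m, angles in rad, forces in N, time in s.
With the tool pointing down it reaches from about 0.325 to 1 m from the base axis. Payload 5.1 kg.
Tool frame: the origin (TCP) lies on the mounting face of the last link; the fingertips stand 173 mm ahead of it and the grasp point (between the pads) lies 155 mm ahead of it; z points along the fingers, y is the line along which they close (so a half turn about z gives the same grasp; the last joint's range is limited). The gripper opens to 85 mm and grips with 20 to 120 N. Pads are 22 mm wide; open, the fingers measure 114 mm over their backs; the gripper's body (76 mm by 85 mm) begins 54 mm behind the grasp point. The pads swing forward as they close: fully open they stand 13 mm farther back than shut.
Start: joints at [-1.285, 0.124, 1.65, -0, 1.367, -0.083], TCP at [0.234, -0.606, 0.405] pointing down, gripper open.
Joint ranges: [-2.61, 2.61], [-1.02, 2.33], [0.03, 2.71], [-1.35, 4.49], [0.32, 2.68], [-2.91, 2.91]. Speed limits (rad/s): [2.57, 2.57, 3.14, 3.14, 3.14, 3.14].

INTERFACE

Orientations are given as a unit quaternion [w, x, y, z].
In Python, from rig import manip gives the robot as it stands. The module is installed in compiled form; this text tells all that it offers. Calls block until the motion is done:
- manip.move_ptp(position, orientation): joint-space move of the TCP to a pose.
- manip.movel(position, feed=0.15, frame=None, stop_force=None): straight line of the TCP; frame=None keeps the orientation; feed is the mean speed in m/s. With stop_force (N) it stops when the force on the tool has changed by that much, and returns True; else False.
- manip.goto_joints(angles): joint-space move.
- manip.grip(opening): opening from 0.0 (shut) to 1.0 (fully open); the grip force is fixed at half the most; returns when the fingers have stopped.
- manip.pause(seconds).
- manip.solve_ik(position, orientation): joint angles nearest the present ones, or None.
- manip.snapshot(name): name is "side" or "top"; returns a dict with "pixels" (420x560x3 uint8, red, green, blue), "fx", "fy", "cx", "cy" (pixels), "k1" (the pictures are not rectified: a ray, as slopes to the right and down, at radius r is drawn at 1 + k1 r^2 times it, then the intrinsics apply), "xyz" and "rotation" of the camera in the world. Camera axes: x right, y up, looking along -z (the intrinsics and any distortion apply to the point x, -y, -z); pixel columns grow to the right and rows downward; lengths in m; the calibration is good to about 2 mm. A picture is of the moment at which its call begins. There is no depth.
A pose or a line that the arm cannot do raises manip.MotionError and nothing moves.
- manip.close_job(): hands the job in; it is judged then, once.
Trained networks look in a picture, given as the dict that the camera call returned (one of the last four; its "shot" number tells which), for a name from the list of things; names that differ only in an ending like _2 or _b are one class to them, and where a whole thing is asked for, a point or a joint stands for the part that bears it (a point fixed in the world has none). Each returns a list of dicts, best first, with "p" (0 to 1); they miss things now and then, are a little off and sometimes report something else, mostly with a low value. They report only what shows in the picture. A call takes as long as a camera call. They do not tell look-alikes from the thing itself.
- manip.masks_of(picture, target): "pixels" (420x560 bool, what is visible of it) and "at" ([row, column] in pixels, amid what is visible of it).
Readings, each from a call of its own:
- manip.read_time(): time.
- manip.read_qpos(): joint angles.
- manip.read_joint_velocities(): joint speeds.
- manip.read_joint_torque(): joint torques, N m.
- manip.read_tool_pos(): TCP position.
- manip.read_orientation(): TCP orientation.
- manip.read_force(): force on the tool from outside, world axes, zero at the start.
- manip.read_wrist_torque(): the same for the moment, N m.
- manip.read_opening(): opening from 0.0 (shut) to 1.0 (fully open).
- manip.read_grasp_force(): force on a finger pad.
Only numpy, scipy, OpenCV 4.12 (cv2) and the standard library are available. Lean on these libraries where they do the work, as an engineer would, in place of code of your own. Each camera call takes 0.05 s, during which the arm holds its last target. There are 200 camera calls.

## Working session

There is one attempt and no reset: what is moved stays moved. The work goes in short steps, each a Python script; the robot and the scene stay as the last script left them, time stands still between calls to the robot, and variables do not carry over. Pictures are saved under pics/ and viewed, at most 14 in all, crops included, and the job is handed in when it is done.

```bash
mkdir -p pics
python3 - <<'E'
from rig import manip
import cv2
for n in("top","side"):
    s=manip.snapshot(n); cv2.imwrite(f"pics/{n}0.png",cv2.cvtColor(s["pixels"],cv2.COLOR_RGB2BGR))
    print({k:v for k,v in s.items() if k!="pixels"})
    for t in "tray firebrick charcoal third_hand solder_dish flux_pot jar doming_block bench_block".split():
        print(t,[(round(d["p"],2),[int(x) for x in d["at"]],int(d["pixels"].sum())) for d in manip.masks_of(s,t)])
print(manip.read_orientation(),manip.read_time())
E
```

```text
{'fx': 421.79265715013787, 'fy': 421.79265715013787, 'cx': 281.9940896479078, 'cy': 208.7803191866525, 'k1': -0.1008842050200578, 'xyz': array([ 0.26620753, -0.01634764,  1.00483931]), 'rotation': array([ 0.71366519,  0.06670432, -0.06813192, -0.69396726]), 'shot': 1}
tray [(0.86, [194, 293], 5918)]
firebrick [(0.75, [148, 140], 1243)]
charcoal [(0.77, [210, 97], 674)]
third_hand [(0.67, [148, 424], 898)]
solder_dish [(0.88, [219, 448], 390)]
flux_pot [(0.95, [274, 435], 404), (0.89, [284, 361], 409), (0.75, [231, 357], 362), (0.62, [264, 393], 345)]
jar [(0.94, [215, 149], 423)]
doming_block [(0.71, [219, 406], 621)]
bench_block [(0.8, [255, 149], 546)]
{'fx': 428.8927438661058, 'fy': 428.8927438661058, 'cx': 279.3255974732242, 'cy': 210.654077297499, 'k1': -0.00422015002213338, 'xyz': array([0.12889099, 0.82728477, 0.59127421]), 'rotation': array([-0.16794693, -0.09209339,  0.4766019 ,  0.85799957]), 'shot': 2}
tray [(0.57, [210, 271], 3134)]
firebrick [(0.96, [289, 145], 1885), (0.73, [150, 335], 77)]
charcoal [(0.63, [351, 192], 1366)]
third_hand []
solder_dish [(0.42, [152, 335], 50)]
flux_pot [(0.83, [186, 322], 303), (0.81, [165, 373], 203), (0.57, [177, 356], 234), (0.54, [190, 369], 347)]
jar [(0.88, [292, 235], 804)]
doming_block [(0.67, [164, 325], 410)]
bench_block [(0.9, [315, 281], 738)]
[ 8.82807909e-06  9.83047743e-01  1.83349761e-01 -1.53532593e-07] 1.0
```

Run:
```python
import cv2
a=cv2.imread("pics/top0.png"); cv2.imwrite("pics/top0b.png",cv2.resize(a[100:330,40:520],(800,383),interpolation=cv2.INTER_CUBIC))
cv2.imwrite("pics/pots.png",cv2.resize(a[195:310,320:480],(800,575),interpolation=cv2.INTER_CUBIC))
```

```text
(no output)
```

View pics/top0b.png

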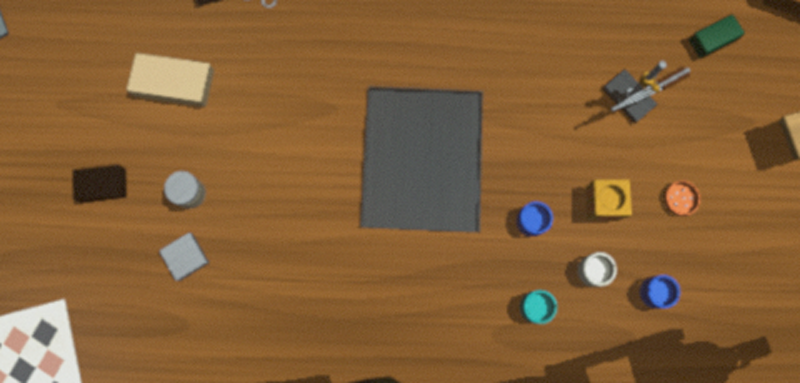

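View pics/pots.png

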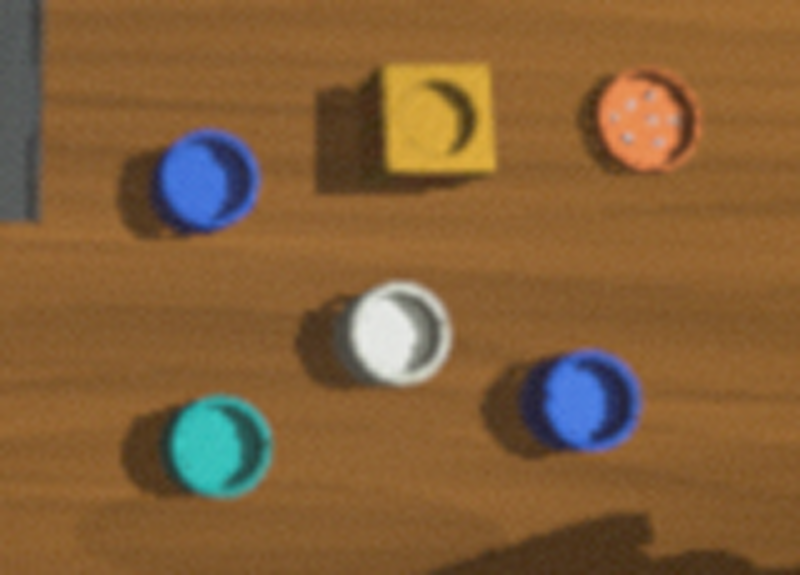

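View pics/side0.png

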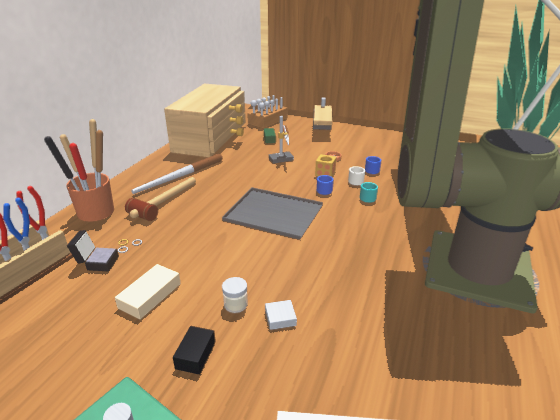

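Flux-pot candidates in the top view (row, col) are white (264,393), blue (231,357), blue (274,435) and turquoise (284,361). The enlarged crop shows only (264,393) is white ceramic, so that is the pot. In the top view, image up is +x and image left is +y. The space left of the tray is free up to the jar at (215,149).

Next I fit poses to the masks from both cameras.

```bash
cat > h.py <<'E'
from rig import manip
import numpy as np, cv2
from scipy.spatial.transform import Rotation as R
from scipy.optimize import minimize
def box(x0,x1,y0,y1,z0,z1): return np.array([[x,y,z] for x in(x0,x1) for y in(y0,y1) for z in(z0,z1)])
def cyl(r,h,z0=0): a=np.linspace(0,2*np.pi,40,endpoint=False); return np.vstack([np.c_[r*np.cos(a),r*np.sin(a),0*a+z] for z in(z0,z0+h)])
def b(x,y,h): return [box(-x/2,x/2,-y/2,y/2,0,h)]
def rod(p,q,r): return np.vstack([np.array(v)+box(-r,r,-r,r,-r,r) for v in(p,q)])
M=dict(tray=b(.21,.17,.008),firebrick=b(.06,.115,.03),charcoal=b(.045,.07,.03),solder_dish=[cyl(.026,.014)],flux_pot=[cyl(.023,.04)],
 jar=[cyl(.0235,.051)],doming_block=b(.05,.05,.05),bench_block=b(.05,.05,.019),
 third_hand=b(.044,.072,.015)+[cyl(.005,.145),box(-.008,.008,-.012,.008,.075,.093),rod((-.065,0,.079),(-.01,-.013,.085),.0015),rod((-.03,-.008,.084),(.05,-.028,.092),.003)])
def proj(s,P):
    q=np.array(s["rotation"]); C=R.from_quat(q[[1,2,3,0]]).as_matrix()
    c=(P-s["xyz"])@C; u=c[:,0]/-c[:,2]; v=-c[:,1]/-c[:,2]; f=1+s["k1"]*(u*u+v*v)
    return np.c_[s["fx"]*u*f+s["cx"],s["fy"]*v*f+s["cy"]]
def rayz(s,rc,z):
    w=minimize(lambda w:((proj(s,np.array([[w[0],w[1],z]]))[0]-[rc[1],rc[0]])**2).sum(),[.5,0],method="Nelder-Mead",options=dict(xatol=1e-5,fatol=1e-4,maxiter=500)); return w.x
U=4
def render(s,n,p,z=0):
    r=R.from_euler("z",p[2]).as_matrix(); m=np.zeros((420*U,560*U),np.uint8)
    for h in M[n]:
        q=proj(s,h@r.T+[p[0],p[1],z]); hull=cv2.convexHull(((q+.5)*U-.5).astype(np.float32))
        cv2.fillConvexPoly(m,np.round(hull*16).astype(np.int32),1,shift=4)
    return m
def fit(n,obs,p0,z=0,yaws=(0,)):
    """obs: [(snapshot, mask)] -> best (x,y,yaw), IoU"""
    big=[(s,cv2.resize(m.astype(np.uint8),None,fx=U,fy=U,interpolation=cv2.INTER_NEAREST)) for s,m in obs]
    def cost(p):
        c=0
        for s,m in big:
            r=render(s,n,p,z); c-=(r&m).sum()/max((r|m).sum(),1)
        return c/len(big)
    best=None
    for y in yaws:
        o=minimize(cost,[*p0,y],method="Nelder-Mead",options=dict(initial_simplex=np.array([*p0,y])+[[0,0,0],[.012,0,0],[0,.012,0],[0,0,.15]],xatol=2e-4,fatol=1e-4,maxiter=120))
        if best is None or o.fun<best.fun: best=o
    return best.x,-best.fun
def down(th):  # tool y (closing) along world yaw th
    a=(th+np.pi/2)/2; return [0,np.cos(a),np.sin(a),0]
E
cat > loc.py <<'E'
from h import *
import json
t=manip.snapshot("top"); s=manip.snapshot("side")
at=dict(third_hand=None,flux_pot=[264,393])
out={}
for n in M:
    def pick(sn,ref):
        d=manip.masks_of(sn,n)
        if ref is not None: d=[e for e in d if np.hypot(*(np.array(e["at"])-ref))<15]
        return d[0] if d else None
    dt=pick(t,at.get(n)); h=M[n][0][:,2].max()
    p0=rayz(t,dt["at"],h/2)
    if n=="third_hand": p0=rayz(t,dt["at"],.04)
    yaws=(0,) if n in("solder_dish","flux_pot","jar","tray") else np.arange(-1.5,1.6,.5) if n!="third_hand" else np.arange(-2,.2,.4)
    r=fit(n,[(t,dt["pixels"])],p0,0,yaws)
    g=proj(s,np.array([[*r[0][:2],h/2]]))[0][::-1]
    ds=pick(s,g); line=[n,np.round(r[0],4),round(r[1],3)]
    if ds is not None and n not in("third_hand",):
        r2=fit(n,[(s,ds["pixels"])],r[0][:2],0,(r[0][2],)); line+=["side",np.round(r2[0],4),round(r2[1],3)]
        r3=fit(n,[(t,dt["pixels"]),(s,ds["pixels"])],r[0][:2],0,(r[0][2],)); line+=["both",np.round(r3[0],4),round(r3[1],3)]
    print(*line); out[n]=[float(v) for v in r[0]]
json.dump(out,open("poses.json","w"))
E
python3 loc.py
```

```text
tray [ 0.4966 -0.0417 -0.0095] 0.98 side [ 0.4968 -0.0413 -0.0125] 0.976 both [ 0.4969 -0.0417 -0.0137] 0.977
firebrick [ 0.6028  0.3364 -0.1397] 0.97 side [ 0.6026  0.3373 -0.1168] 0.933 both [ 0.6028  0.3367 -0.1361] 0.95
charcoal [0.4426 0.4286 0.1334] 0.96 side [0.4428 0.4291 0.1882] 0.929 both [0.4426 0.4285 0.1359] 0.942
solder_dish [ 0.4461 -0.4225  0.0709] 0.925
flux_pot [ 0.3384 -0.2902  0.1909] 0.838 side [ 0.3393 -0.2884  0.243 ] 0.92 both [ 0.3394 -0.2901  0.2207] 0.877
jar [0.4356 0.2952 0.138 ] 0.938 side [0.4351 0.2949 0.2179] 0.924 both [0.4352 0.2952 0.1811] 0.931
doming_block [ 0.4377 -0.3072  0.0275] 0.955 side [ 0.439  -0.3076  0.0338] 0.869 both [ 0.4377 -0.3072  0.0275] 0.904
bench_block [ 0.3401  0.2942 -0.9686] 0.96 side [ 0.3415  0.2959 -0.9925] 0.948 both [ 0.341   0.2948 -0.9705] 0.939
third_hand [ 0.5988 -0.3503 -0.8215] 0.87
```

Both cameras agree to within about 1–2 mm. I'll move the brick first, then the charcoal.

```bash
cat >> h.py <<'E'
TRAY=np.array([.4968,-.0416]); TY=-.012
def tray2w(x,y): c,s=np.cos(TY),np.sin(TY); return TRAY+[c*x-s*y,s*x+c*y]
def nearest(th):
    return min((down(th),down(th+np.pi)),key=lambda q:(lambda j:9 if j is None else abs(j[5]))(manip.solve_ik([.5,0,.35],q)))
def pickplace(src,th1,dst,th2,zp,zq,ztr=.35,over=.03):
    q1,q2=down(th1),down(th2)
    manip.grip(1.0)
    manip.move_ptp([*src,ztr],q1); manip.movel([*src,zp+over],feed=.2); manip.movel([*src,zp],feed=.08)
    manip.grip(0.0); w=manip.read_opening(); f=manip.read_grasp_force()
    manip.movel([*src,zp+over],feed=.08); manip.movel([*src,ztr],feed=.2)
    print("grip",round(w*85,1),"mm",round(f,1),"after lift",round(manip.read_opening()*85,1))
    if w*85<5: return False
    manip.move_ptp([*dst,ztr],q2); manip.movel([*dst,zq+.03],feed=.2)
    hit=manip.movel([*dst,zq-.002],feed=.03,stop_force=4); z=manip.read_tool_pos()[2]
    print("touch",hit,"z",round(z,4),"expected",round(zq,4))
    manip.grip(1.0); manip.movel([*dst,zq+.05],feed=.1); manip.movel([*dst,ztr],feed=.25)
    print("t",manip.read_time()); return True
E
python3 - <<'E'
from h import *
ok=pickplace((.6028,.3366),-.137,tray2w(0,0),TY,.178,.180)
if ok: pickplace((.4426,.4286),.136,tray2w(0,0),TY,.178,.210)
t=manip.snapshot("top"); cv2.imwrite("pics/a.png",cv2.resize(cv2.cvtColor(t["pixels"][90:320,60:480],cv2.COLOR_RGB2BGR),None,fx=1.9,fy=1.9,interpolation=cv2.INTER_CUBIC))
E
```

```text
grip 58.3 mm 67.7 after lift 58.4
touch True z 0.181 expected 0.18
t 13.75
grip 43.7 mm 63.8 after lift 43.6
touch True z 0.2108 expected 0.21
t 23.8833
```

View pics/a.png

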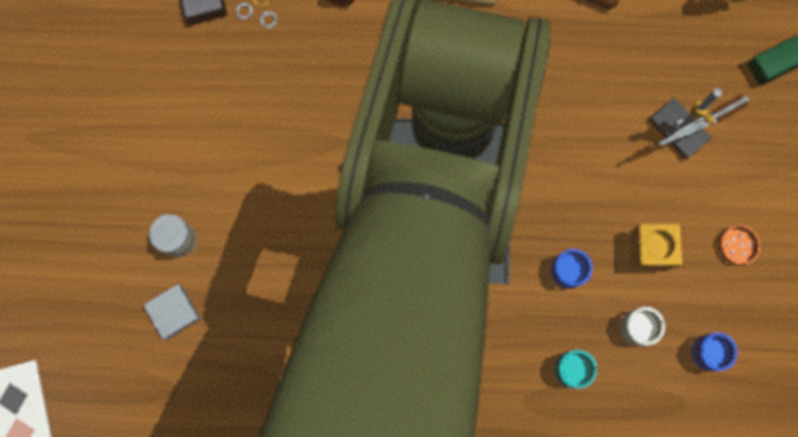

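The arm hides the tray in this picture. The touch heights matched what I expected, so I go on with the dish and then the pot, and check after that.

Run:
```python
from h import *
ok=pickplace((.4461,-.4225),0,tray2w(0,.131),TY,.173,.173)
if ok: ok=pickplace((.339,-.290),0,tray2w(0,.131+.069),TY,.185,.185)
manip.move_ptp([.35,-.5,.4],down(0))
t=manip.snapshot("top"); s=manip.snapshot("side")
cv2.imwrite("pics/b.png",cv2.resize(cv2.cvtColor(t["pixels"][90:320,100:500],cv2.COLOR_RGB2BGR),None,fx=2,fy=2,interpolation=cv2.INTER_CUBIC))
for n,p,z in(("firebrick",tray2w(0,0),.002),("charcoal",tray2w(0,0),.032),("solder_dish",tray2w(0,.131),0),("flux_pot",tray2w(0,.2),0)):
    for sn in(t,s):
        g=proj(sn,np.array([[*p,z+.02]]))[0][::-1]
        d=[e for e in manip.masks_of(sn,n) if np.hypot(*(np.array(e["at"])-g))<25]
        if d:
            r=fit(n,[(sn,d[0]["pixels"])],p,z,(0,)); v=r[0][:2]-TRAY; c,q=np.cos(TY),np.sin(TY)
            print(n,np.round([c*v[0]+q*v[1],-q*v[0]+c*v[1],r[0][2]-TY],4),round(r[1],2))
d=manip.masks_of(t,"third_hand")
if d: print([(e["p"],e["at"]) for e in d],fit("third_hand",[(t,d[0]["pixels"])],(.5988,-.3503),0,np.arange(-1.4,-.3,.2)))
print(manip.read_time())
```

```text
grip 48.8 mm 62.9 after lift 48.7
touch True z 0.174 expected 0.173
t 34.225
grip 44.5 mm 61.5 after lift 44.3
touch True z 0.186 expected 0.185
t 44.3083
firebrick [-0.0009  0.0011 -0.0085] 0.48
firebrick [-0.001   0.0059  0.0217] 0.61
charcoal [-0.0003 -0.0002 -0.0038] 0.95
charcoal [-0.002   0.0015  0.0779] 0.92
solder_dish [0.0024 0.1302 0.0937] 0.94
solder_dish [0.0011 0.1274 0.1378] 0.69
flux_pot [0.0011 0.2003 0.0016] 0.92
flux_pot [-0.0004  0.2011  0.0275] 0.94
[(0.89, [151.1, 423.5]), (0.51, [254.6, 146.6])] (array([ 0.59890509, -0.35072119, -0.8495889 ]), np.float64(0.8368774083059798))
47.2667
```

View pics/b.png

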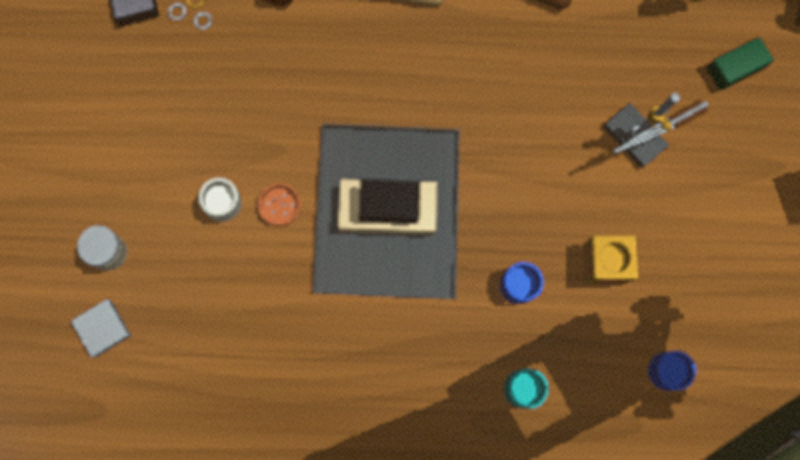

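Brick, charcoal, dish and pot all sit within about 2 mm of target by the reliable fits. White pot at (218,198), dish at (278,205) and brick with charcoal at (388,205) in the picture. Next is the third hand: its tips point down-left, yaw about -0.84, and the base corners agree.

Run:
```python
from h import *
th=-.84
ok=pickplace((.5989,-.3505),th,tray2w(.0645,0),th+(TY-th),.279,.281,ztr=.42)
manip.move_ptp([.35,-.5,.42],down(0))
t=manip.snapshot("top"); s=manip.snapshot("side")
p=tray2w(.0645,0)
for sn in(t,s):
    for e in manip.masks_of(sn,"third_hand")[:2]:
        r=fit("third_hand",[(sn,e["pixels"])],p,.002,(-.15,.1)); v=r[0][:2]-TRAY; c,q=np.cos(TY),np.sin(TY)
        print(e["p"],e["at"],np.round([c*v[0]+q*v[1],-q*v[0]+c*v[1],r[0][2]-TY],4),round(r[1],2))
f=lambda i:cv2.resize(cv2.cvtColor(i,cv2.COLOR_RGB2BGR),(400,400),interpolation=cv2.INTER_CUBIC)
cv2.imwrite("pics/c.png",np.hstack([f(t["pixels"][120:260,190:330]),f(s["pixels"][110:270,190:350])]))
for n in("jar","doming_block","bench_block"): print(n,[rayz(t,e["at"],M[n][0][:,2].max()/2).round(3) for e in manip.masks_of(t,n)[:1]])
```

```text
grip 8.1 mm 58.8 after lift 8.4
touch True z 0.2811 expected 0.281
t 56.5
0.89 [163.3, 297.7] [ 0.0644  0.0022 -0.0025] 0.8
0.6 [195.9, 248.1] [ 0.0639  0.0042 -0.0097] 0.75
jar [array([0.428, 0.304])]
doming_block [array([ 0.441, -0.306])]
bench_block [array([0.337, 0.302])]
```

View pics/c.png

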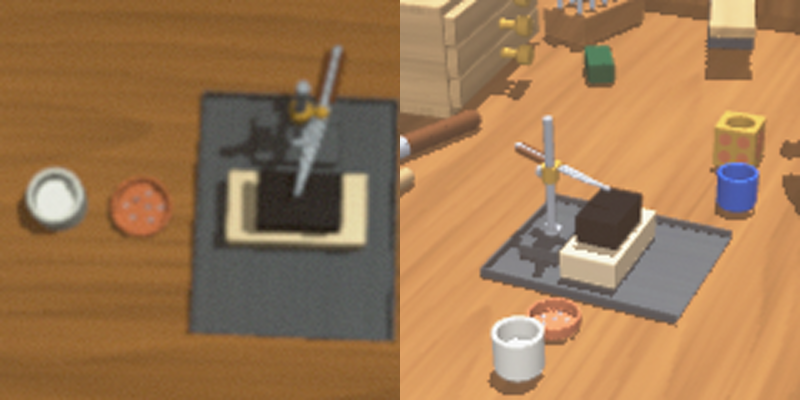

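The third hand stands behind the brick, with its tips over the charcoal at about (300,190) in the left half. Everything is upright and square.

```bash
python3 -c "
from rig import manip
print(manip.close_job())"
```

```text
the job is handed in; nothing more can be done
None
```

The soldering place is set up and handed in (no verdict returned): by the last pictures all five pieces were upright and within about 5 mm of target, at about 1 minute of the 144 s allowed, and the jar, doming block and bench block were left alone.

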